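Sort the bottles and the marker back into their holders

TASK

Tidy up after the assay: stand the two slim bottles upright in the block with two wells, one in each well, and the wide bottle upright in the block with the single well, all of them right down on the bottom of their wells, and lay the marker flat on the floor of the shallow tray. Do not tip any bottle over on the way, and leave the timer where it lies.

Things in the scene. Friction and masses are not known exactly. Their poses are not given: they have to be found in the camera images.
- slim_bottle_1: slim white plastic bottle with a red screw cap, standing upright and loose: body 38 mm in diameter up to about 90 mm, cap 31 mm in diameter, 118 mm tall in all, 75 g. Origin at the centre of its underside, z up. Grasp round the body.
- slim_bottle_2: the other slim white bottle with a red screw cap, alike but 122 mm tall: body 38 mm in diameter up to about 90 mm, 75 g. Origin at the centre of its underside, z up.
- wide_bottle: the wide white plastic bottle (blue screw cap), standing upright and loose: body 48 mm in diameter up to about 75 mm, 105 mm tall in all, 100 g. Origin at the centre of its underside, z up.
- marker: black and white marker pen lying flat and loose on the bench: 136 mm long, 12 mm wide, 10 mm high, about 20 g. Origin at mid-length on its underside; its own y axis runs along its length.
- two_well_block: grey plastic block, 80 x 170 x 40 mm (x, y, z), fixed to the bench, with two round wells, each 54 mm in diameter and 34 mm deep (bottom of the well 6 mm above the bench). Origin at the centre of its underside; the wells are centred at y = +45 mm and y = -45 mm, x = 0, in its own frame. The slim bottles belong here, either one in either well.
- one_well_block: grey plastic block, 100 x 100 x 40 mm, fixed to the bench, with a single round well 66 mm in diameter and 34 mm deep at its centre (bottom of the well 6 mm above the bench). Origin at the centre of its underside. The wide bottle belongs here.
- pen_tray: shallow bare-metal tray, 108 x 178 x 18 mm (x, y, z) outside, fixed to the bench, walls and floor 4 mm thick (inside 100 x 170 mm, 14 mm deep). Origin at the centre of its underside; its own y axis runs along its length. The marker belongs here.
- timer: small pale lab timer lying loose among the things, 74 x 64 x 21 mm: a bystander, to be left where it is. Origin at the centre of its underside.
Not all that is in view belongs to the job. Leave any orange look-alike of the marker alone.

How it is judged:
At the end, for the whole second after the job is handed in: Slim bottles one in each well of the two-well block, wide bottle in the single well, each within 12 mm of the well's axis (along each block side), underside at most 11 mm up, tilt under 0.1 rad; marker flat (0.07 rad) on the tray floor, within 50 mm across and 25 mm along of its centre; all at rest (((x of slim_bottle_1 in the frame of two_well_block between -0.012 and 0.012 m and y of slim_bottle_1 in the frame of two_well_block between 0.033 and 0.057 m and z of slim_bottle_1 in the frame of two_well_block between 0.001 and 0.011 m and angle between each of slim_bottle_1, slim_bottle_2's own z axis and vertical below 0.1 rad and x of slim_bottle_2 in the frame of two_well_block between -0.012 and 0.012 m and y of slim_bottle_2 in the frame of two_well_block between -0.057 and -0.033 m and z of slim_bottle_2 in the frame of two_well_block between 0.001 and 0.011 m) or (x of slim_bottle_1 in the frame of two_well_block between -0.012 and 0.012 m and y of slim_bottle_1 in the frame of two_well_block between -0.057 and -0.033 m and z of slim_bottle_1 in the frame of two_well_block between 0.001 and 0.011 m and angle between each of slim_bottle_1, slim_bottle_2's own z axis and vertical below 0.1 rad and x of slim_bottle_2 in the frame of two_well_block between -0.012 and 0.012 m and y of slim_bottle_2 in the frame of two_well_block between 0.033 and 0.057 m and z of slim_bottle_2 in the frame of two_well_block between 0.001 and 0.011 m)) and x of wide_bottle in the frame of one_well_block between -0.012 and 0.012 m and y of wide_bottle in the frame of one_well_block between -0.012 and 0.012 m and z of wide_bottle in the frame of one_well_block between 0.001 and 0.011 m and angle between wide_bottle's own z axis and vertical below 0.1 rad and x of marker in the frame of pen_tray between -0.05 and 0.05 m and y of marker in the frame of pen_tray between -0.025 and 0.025 m and z of marker in the frame of pen_tray between -0.001 and 0.016 m and angle between marker's own y axis and vertical between 1.5 and 1.64 rad and linear speed of each of slim_bottle_1, slim_bottle_2, wide_bottle, marker below 0.02 m/s and angular speed of each of slim_bottle_1, slim_bottle_2, wide_bottle, marker below 0.3 rad/s); the robot touches nothing.
It fails at once if a bottle is tipped over (angle between any of slim_bottle_1, slim_bottle_2, wide_bottle's own z axis and vertical above 0.8 rad).
It fails at once if the timer is moved by more than 25 mm (distance of timer from where it was at the start of the episode above 0.025 m).
It also fails if it takes over 125 s, if anything falls off the work surface, if the arm or the gripper's body presses on something with over 40 N, if the wrist force passes 120 N, or if a joint passes its speed limit or range.

ROBOT

A 7-joint arm with a two-finger parallel gripper is mounted at the origin on the work surface; the furniture and walls round the work are solid. World frame = base frame: x ahead of the robot, y to its left, z up, the work surface at z = 0. Lengths are in m, angles in rad, forces in N, time in s.
With the tool pointing down it reaches from about 0.425 to 0.95 m from the base axis. Payload 4.7 kg.
Tool frame: the origin (TCP) lies between the finger pads; the fingertips stand 25 mm ahead of it and the grasp point (between the pads) lies 6 mm ahead of it; z points along the fingers, y is the line along which they close (so a half turn about z gives the same grasp; the last joint's range is limited). The gripper opens to 85 mm and grips with 20 to 120 N. Pads are 22 mm wide; open, the fingers measure 114 mm over their backs; the gripper's body (76 mm by 85 mm) begins 54 mm behind the grasp point. The pads swing forward as they close: fully open they stand 13 mm farther back than shut.
Start: joints at [-1.139, 0.469, -0.049, 1.532, 0.024, 1.141, -0.082], TCP at [0.3, 0.605, 0.256] pointing down, gripper open.
Joint ranges: [-2.59, 2.59], [-0.33, 1.99], [-1.39, 1.29], [0.1, 2.45], [-1.04, 4.18], [0.21, 1.99], [-2.66, 2.66]. Speed limits (rad/s): [2.57, 2.57, 3.14, 3.14, 3.14, 3.14, 3.14].

INTERFACE

Orientations are given as a 3x3 rotation matrix whose columns are the frame's x, y, z axes.
In Python, from rig import * gives the robot as it stands. Calls block until the motion is done:
- movep(position, orientation): joint-space move of the TCP to a pose.
- move_l(position, attitude=None, feed=0.15, until_force=None): straight line of the TCP; attitude=None keeps the orientation; feed is the mean speed in m/s. With until_force (N) it stops when the force on the tool has changed by that much, and returns True; else False.
- move_joints(angles): joint-space move.
- command_gripper(opening, newtons=None): finger opening in m; newtons is the grip in N (None keeps the last); returns when the fingers have stopped.
- sleep(seconds).
- inverse_kinematics(position, orientation): joint angles nearest the present ones, or None.
- sense(): the state.
- camera(name): name is "scene" or "top" or "wrist"; returns (picture, depth): 400x640x3 uint8, red, green, blue; 400x640 float32, m along the optical axis (not along the pixel's ray), 0 where there is no reading.
- camera_params(name): a dict with "K" (3x3 intrinsics, pixels), "position" and "rotation" of the camera in the world; the wrist camera has in their place "tool_from_camera" (4x4, takes a point from camera to tool coordinates, whose origin is the TCP and whose axes are the flange's). Camera axes: x right, y down, z forward; pixel columns grow to the right and rows downward; lengths in m; the calibration is good to about 2 mm. A picture is of the moment at which its call begins: read the wrist's pose just before it. camera_params takes no time and is no camera call.
A pose or a line that the arm cannot do raises Unreachable and nothing moves.
- finish_job(): hands the job in; it is judged then, once.
The state is a dict: "time_s": time; "joint_pos": joint angles; "qd": joint speeds; "joint_efforts": joint torques, N m; "position": TCP position; "tcp_rot": TCP orientation; "wrist_force": force on the tool from outside, world axes, zero at the start; "ft_torque": the same for the moment, N m; "finger_gap": finger opening in m; "gripper_force": force on a finger pad.
Only numpy, scipy, OpenCV 4.12 (cv2) and the standard library are available. Lean on these libraries where they do the work, as an engineer would, in place of code of your own. Each camera call takes 0.05 s, during which the arm holds its last target. There are 200 camera calls.

## Working session

There is one attempt and no reset: what is moved stays moved. The work goes in short steps, each a Python script; the robot and the scene stay as the last script left them, time stands still between calls to the robot, and variables do not carry over. Pictures are saved under pics/ and viewed, at most 14 in all, crops included, and the job is handed in when it is done.

```bash
ls; mkdir -p pics
python3 - <<'E'
from rig import *
import cv2,numpy as np
s=sense();print(s['time_s'],s['position'],s['tcp_rot'])
for n in("scene","top","wrist"):
    p,d=camera(n);cv2.imwrite(f'pics/{n}0.png',p[:,:,::-1]);np.save(f'{n}0.npy',d);print(n,camera_params(n),(d>0).mean())
E
```

```text
pics
0.0 [0.29985669 0.60413979 0.2552382 ] [[-8.95755899e-01  4.44545462e-01 -8.37344202e-04]
 [ 4.44546247e-01  8.95754079e-01 -1.80691004e-03]
 [-5.31991750e-05 -1.99078855e-03 -9.99998017e-01]]
scene {'K': array([[398.01470461,   0.        , 325.79956458],
       [  0.        , 398.01470461, 193.21200123],
       [  0.        ,   0.        ,   1.        ]]), 'position': array([-0.09003969, -0.65551228,  0.6638073 ]), 'rotation': array([[ 0.77598239, -0.37397867,  0.50792842],
       [-0.63073913, -0.45444049,  0.62900873],
       [-0.00441261, -0.80847003, -0.5885208 ]])} 0.99576953125
top {'K': array([[398.87606727,   0.        , 320.46917344],
       [  0.        , 398.87606727, 204.4795451 ],
       [  0.        ,   0.        ,   1.        ]]), 'position': array([0.38186902, 0.00500003, 1.28564679]), 'rotation': array([[-0.02332039, -0.99883952,  0.04213986],
       [-0.99953274,  0.02246198, -0.02073061],
       [ 0.01976001, -0.04260361, -0.99889663]])} 0.99598046875
wrist {'K': array([[327.41419133,   0.        , 319.3419357 ],
       [  0.        , 327.41419133, 197.1096314 ],
       [  0.        ,   0.        ,   1.        ]]), 'tool_from_camera': array([[ 3.03608044e-04, -9.45866440e-01, -3.24555981e-01,
         8.39993152e-02],
       [ 9.99999725e-01,  5.06822990e-04, -5.41598083e-04,
        -1.09736416e-04],
       [ 6.76771884e-04, -3.24555727e-01,  9.45866334e-01,
        -1.16763304e-01],
       [ 0.00000000e+00,  0.00000000e+00,  0.00000000e+00,
         1.00000000e+00]])} 0.99609765625
```

View pics/top0.png

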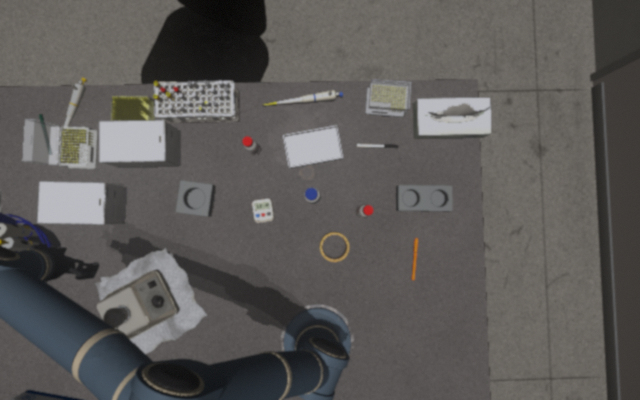

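View pics/scene0.png

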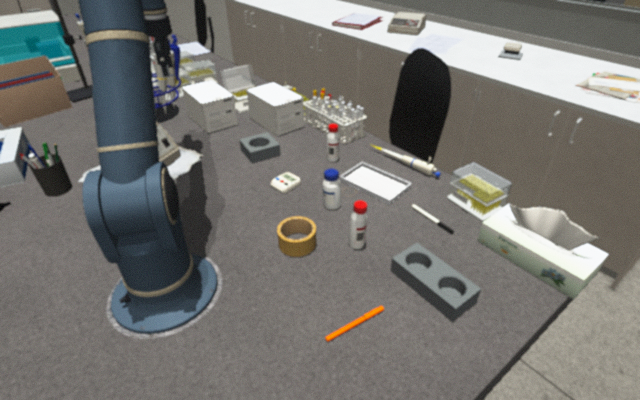

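The top view shows red caps at (248,142) and (367,211), a blue cap at (312,194) and the timer at (262,210). The one-well block is at (195,198), the two-well block at (425,198), the tray at (313,146) and the marker at (377,146); the orange decoy is at (415,258). The scene view shows the same things, with all bottles upright. Next I'll triangulate coarsely from both views.

```bash
cat > h.py <<'E'
from rig import *
import cv2,numpy as np
def shot(name,tag):
    s=sense();p,d=camera(name);c=camera_params(name)
    if name=="wrist":
        T=np.eye(4);T[:3,:3]=s['tcp_rot'];T[:3,3]=s['position'];T=T@c['tool_from_camera'];R,t=T[:3,:3],T[:3,3]
    else: R,t=c['rotation'],c['position']
    cv2.imwrite(f'pics/{tag}.png',p[:,:,::-1]);np.savez(f'{tag}.npz',p=p,d=d,K=c['K'],R=R,t=t)
def load(tag): return dict(np.load(f'{tag}.npz'))
def ray(c,uv):
    return c['t'],c['R']@(np.linalg.inv(c['K'])@np.array([uv[0],uv[1],1.]))
def onplane(c,uv,z):
    t,r=ray(c,uv);return t+r*(z-t[2])/r[2]
def tri(obs):
    A=np.zeros((3,3));b=np.zeros(3);L=[]
    for c,uv in obs:
        t,r=ray(c,uv);r=r/np.linalg.norm(r);P=np.eye(3)-np.outer(r,r);A+=P;b+=P@t;L.append((t,P))
    x=np.linalg.solve(A,b);return x,[float(np.linalg.norm(P@(x-t))) for t,P in L]
def proj(c,X):
    q=c['K']@(c['R'].T@(np.asarray(X)-c['t']));return q[:2]/q[2]
def mask(p,kind):
    h,s,v=cv2.split(cv2.cvtColor(p,cv2.COLOR_RGB2HSV))
    if kind=='red': m=((h<6)|(h>172))&(s>160)&(v>90)
    if kind=='blue': m=(h>105)&(h<130)&(s>150)&(v>60)
    if kind=='white': m=(v>170)&(s<50)
    return m.astype(np.uint8)*255
def blobs(m,amin=15,amax=1e9):
    n,l,st,ce=cv2.connectedComponentsWithStats(m)
    return [(tuple(ce[i].round(1)),int(st[i,4]),st[i,:4].tolist()) for i in range(1,n) if amin<=st[i,4]<=amax]
E
python3 - <<'E'
from h import *
shot('top','t1');shot('scene','s1')
t,s=load('t1'),load('s1')
for k in('red','blue'):
    a,b=blobs(mask(t['p'],k),15,400),blobs(mask(s['p'],k),15,800);print(k,[x[:2] for x in a],[x[:2] for x in b])
    for x in a:
        for y in b:
            X,e=tri([(t,x[0]),(s,y[0])])
            if max(e)<.01:print(x[0],y[0],X.round(4),np.round(e,4))
for n,uv,z in[('tray',(313,146),.018),('marker',(377,146),.01),('one',(195,197),.04),('two',(425,198),.04),('timer',(262,210),.02),('tape',(335,247),.03),('pipette',(300,98),.02)]:print(n,onplane(t,uv,z).round(3))
E
```

```text
red [((np.float64(248.1), np.float64(140.9)), 67), ((np.float64(366.7), np.float64(209.0)), 66)] [((np.float64(38.8), np.float64(76.4)), 16), ((np.float64(15.2), np.float64(82.0)), 46), ((np.float64(333.0), np.float64(126.9)), 58), ((np.float64(360.7), np.float64(206.4)), 133)]
(np.float64(248.1), np.float64(140.9)) (np.float64(333.0), np.float64(126.9)) [0.6242 0.1909 0.1094] [0.0007 0.0007]
(np.float64(366.7), np.float64(209.0)) (np.float64(360.7), np.float64(206.4)) [ 0.4148 -0.1553  0.1124] [0.0002 0.0002]
blue [((np.float64(310.8), np.float64(193.5)), 70)] [((np.float64(175.3), np.float64(53.6)), 133), ((np.float64(157.8), np.float64(105.5)), 15), ((np.float64(331.0), np.float64(173.8)), 107)]
(np.float64(310.8), np.float64(193.5)) (np.float64(331.0), np.float64(173.8)) [0.465  0.0088 0.0961] [0.0007 0.0007]
tray [ 0.623 -0.002  0.018]
marker [ 0.621 -0.209  0.01 ]
one [0.466 0.369 0.04 ]
two [ 0.447 -0.35   0.04 ]
timer [0.422 0.164 0.02 ]
tape [ 0.3   -0.064  0.03 ]
pipette [0.779 0.036 0.02 ]
```

```bash
cat >> h.py <<'E'
def Rz(a): # tool down; a=0: tool x toward base, y along world y
    c,s=np.cos(a),np.sin(a);return np.array([[c,-s,0],[s,c,0],[0,0,1.]])@np.diag([-1.,1,-1])
E
python3 - <<'E'
from h import *
for i,y in enumerate([.36,.1,-.12,-.38]):
    movep(np.array([.5,y,.30]),Rz(0));sleep(.3);shot('wrist',f'w{i}');print(sense()['time_s'],sense()['joint_pos'])
im=[cv2.resize(load(f'w{i}')['p'][:,:,::-1],(400,250)) for i in range(4)]
cv2.imwrite('pics/wm.png',np.vstack([np.hstack(im[:2]),np.hstack(im[2:])]))
E
```

```text
1.8167 [-0.64583151  0.34041039 -0.06311538  1.62447472  0.02268011  1.17769763
  0.85787104]
3.1833 [-0.31425183  0.15928022  0.03718335  1.8641922  -0.00664855  1.11846249
  1.29750344]
4.4167 [-0.0255666   0.16331863  0.20286986  1.86346489 -0.03657082  1.11846949
  1.76316367]
5.7833 [ 0.30388508  0.36753317  0.37566258  1.61642695 -0.14317113  1.18465671
  2.28302449]
```

View pics/wm.png

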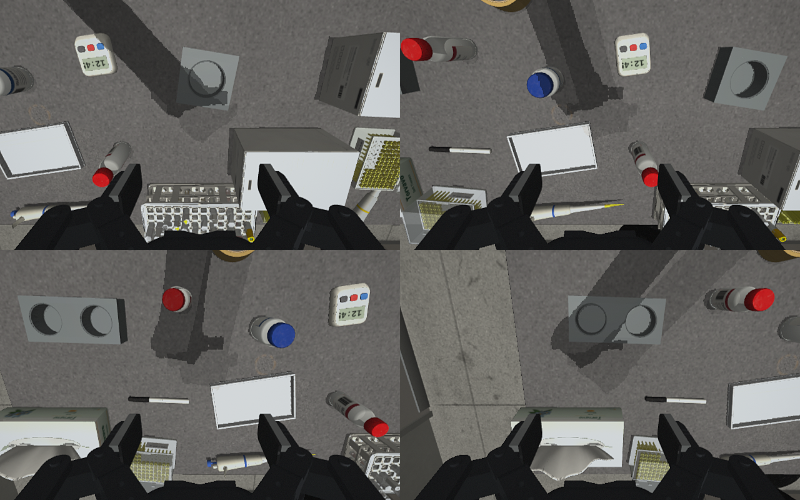

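The wrist views are 400x250 thumbnails. w2 and w3 show the two-well block, w0 and w1 the one-well block. The marker is at thumb (460,150) in w1, (158,400) in w2 and (675,400) in w3, and the tray is in w0 to w3. I'll sample the block colours so I can segment them.

Run:
```python
from h import *
def hs(i,pts):
    hv=cv2.cvtColor(load(f'w{i}')['p'],cv2.COLOR_RGB2HSV);lab=cv2.cvtColor(load(f'w{i}')['p'],cv2.COLOR_RGB2LAB)
    for x,y in pts:print(i,(x,y),hv[y,x],lab[y,x].astype(int)-[0,128,128])
# (thumb*1.6)
hs(1,[(540,85),(606,120),(575,120),(500,60),(450,200)])
hs(2,[(110,140),(110,75),(50,80),(150,108),(20,40),(280,180),(240,100)])
hs(3,[(292,100),(345,75),(410,110),(310,112),(200,100)])
c=load('w3')['p'];a=c[50:180,230:460];b=load('w1')['p'][50:200,460:630]
f=lambda q:cv2.resize(q[:,:,::-1],(400,260),interpolation=0)
lab=lambda q:cv2.cvtColor(np.clip((128-cv2.cvtColor(q,cv2.COLOR_RGB2LAB)[:,:,2].astype(int))*25,0,255).astype(np.uint8),cv2.COLOR_GRAY2BGR)
cv2.imwrite('pics/crop.png',np.vstack([np.hstack([f(a),f(b)]),np.hstack([f(lab(a)),f(lab(b))])]))
```

```text
1 (540, 85) [ 84  10 126] [134  -2   0]
1 (606, 120) [ 84  10 123] [131  -2   0]
1 (575, 120) [120   7  36] [35  0 -1]
1 (500, 60) [15 11 97] [103   0   2]
1 (450, 200) [ 18  12 107] [114   0   2]
2 (110, 140) [ 90  10 126] [134  -2  -1]
2 (110, 75) [90 11 96] [103  -2  -1]
2 (50, 80) [ 78  11 121] [129  -2   1]
2 (150, 108) [ 96  10 126] [133  -1  -1]
2 (20, 40) [ 23  10 102] [109   0   2]
2 (280, 180) [20  8 92] [99  0  1]
2 (240, 100) [ 12  12 107] [113   1   1]
3 (292, 100) [80  9 81] [87 -1  0]
3 (345, 75) [60  4 71] [77 -1  1]
3 (410, 110) [70  9 87] [94 -2  1]
3 (310, 112) [90  9 81] [87 -1 -1]
3 (200, 100) [  8  10 102] [108   1   1]
```

View pics/crop.png

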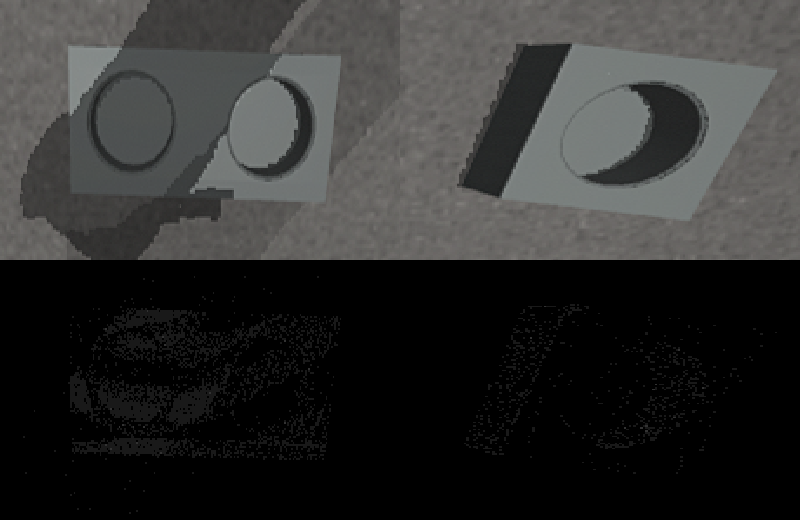

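The crop shows the two-well block's top face in w3 with corners near (269,73), (426,78), (417,151) and (270,146). The one-well block in w1 has its dark side face on the left. A hue mask (blue over red) should pick both out.

```bash
cat > m.py <<'E'
from h import *
W=[load(f'w{i}') for i in range(4)]
def quad(m,roi):
    x0,y0,x1,y1=roi;q=np.zeros_like(m);q[y0:y1,x0:x1]=m[y0:y1,x0:x1]
    q=cv2.morphologyEx(q,cv2.MORPH_OPEN,np.ones((3,3)))
    c=max(cv2.findContours(q,0,1)[0],key=cv2.contourArea);h=cv2.convexHull(c)
    p=h
    for e in np.linspace(1,12,40):
        p=cv2.approxPolyDP(h,e,True)
        if len(p)<=4:break
    p=p.reshape(-1,2)+0.
    c=p.mean(0);return p[np.argsort(np.arctan2(*(p-c).T[::-1]))]
def grey(w,vmin):
    b=cv2.bilateralFilter(w['p'],7,25,5).astype(int)
    return (((b[:,:,2]>=b[:,:,0])&(b.max(2)>vmin)).astype(np.uint8))*255
def bright(w,v): return ((w['p'].min(2)>v)*255).astype(np.uint8)
if __name__=="__main__":
    def rep(n,qa,qb,a,b):
        print(n);P=[]
        for u,v in zip(qa,qb):
            X,e=tri([(a,u),(b,v)]);P.append(X);print(u,v,X.round(4),np.round(e,4))
        P=np.array(P);print(' centre',P.mean(0).round(4),'sides',np.linalg.norm(np.roll(P,-1,0)-P,axis=1).round(4))
    rep('two',quad(grey(W[3],50),(230,50,460,180)),quad(grey(W[2],80),(0,40,230,175)),W[3],W[2])
    rep('one',quad(grey(W[0],40),(270,60,400,190)),quad(grey(W[1],85),(460,50,639,200)),W[0],W[1])
    rep('tray',quad(bright(W[1],130),(150,170,330,290)),quad(bright(W[2],130),(320,170,490,300)),W[1],W[2])
    for i,roi in[(1,(30,215,160,260)),(2,(190,215,320,260)),(3,(380,215,500,260))]:
        x0,y0,x1,y1=roi;g=W[i]['p'].max(2).astype(int);m=np.zeros(g.shape,np.uint8);m[y0:y1,x0:x1]=255*((g>160)|(g<50))[y0:y1,x0:x1]
        m=cv2.morphologyEx(m,cv2.MORPH_CLOSE,np.ones((5,5)));c=max(cv2.findContours(m,0,1)[0],key=cv2.contourArea)
        c=c.reshape(-1,2)+0.;o=c.argsort(0)[:,0];e=c[c[:,0]<=c[o[0],0]+1].mean(0),c[c[:,0]>=c[o[-1],0]-1].mean(0)
        r=cv2.minAreaRect(c.astype(np.float32));print('marker',i,e,r);print([onplane(W[i],u,.005).round(4) for u in e],onplane(W[i],r[0],.005).round(4))
        W[i]['mk']=e
    for k in(0,1):print('mk tri',[(x.round(4),np.round(e,4)) for x,e in[tri([(W[i],W[i]['mk'][k]) for i in(1,2,3)])]])
    for k,lst in(('red',[(.6242,.1909,.1094),(.4148,-.1553,.1124)]),('blue',[(.465,.0088,.0961)])):
        for X0 in lst:
            obs=[]
            for i in range(4):
                p0=proj(W[i],X0)
                for b in blobs(mask(W[i]['p'],k),100):
                    if np.hypot(*(p0-b[0]))<40 and b[2][0]>2 and b[2][0]+b[2][2]<638 and b[2][1]>2: obs.append((W[i],b[0]));print(i,b)
            print(k,len(obs),[np.round(q,4) for q in tri(obs)])
E
python3 m.py
```

```text
two
[269.  73.] [28. 73.] [ 0.4048 -0.4335  0.0391] [0.0001 0.0001]
[425.  78.] [185.  78.] [ 0.4095 -0.2646  0.0394] [0.0001 0.0001]
[416. 149.] [192. 150.] [ 0.4875 -0.2667  0.0393] [0.0007 0.0007]
[270. 146.] [ 47. 146.] [ 0.4844 -0.4365  0.0361] [0.0001 0.0001]
 centre [ 0.4466 -0.3503  0.0385] sides [0.1689 0.0781 0.1699 0.0797]
one
[293.  76.] [533.  75.] [0.4059 0.332  0.0384] [0.0005 0.0005]
[382.  90.] [618.  90.] [0.4206 0.4296 0.0373] [0. 0.]
[364. 176.] [582. 176.] [0.518  0.414  0.0392] [0. 0.]
[282. 164.] [503. 164.] [0.5035 0.3168 0.0398] [0. 0.]
 centre [0.462  0.3731 0.0387] sides [0.0987 0.0987 0.0982 0.0988]
tray
[171. 218.] [337. 218.] [ 0.583  -0.0952  0.0157] [0.0001 0.0001]
[302. 198.] [471. 198.] [0.555  0.0785 0.0145] [0.0001 0.0001]
[314. 263.] [465. 263.] [ 0.6609  0.0935 -0.0027] [0.0001 0.0001]
[196. 273.] [346. 281.] [ 0.6812 -0.0793  0.0029] [0.0056 0.0056]
 centre [ 6.2e-01 -6.0e-04  7.6e-03] sides [0.176  0.1083 0.174  0.1003]
marker 1 (array([ 46.28571429, 238.        ]), array([142.75, 242.5 ])) ((94.53630065917969, 239.48345947265625), (97.25940704
[... 839 characters left out ...]
 0.0004, 0.0004]))]
0 ((np.float64(161.8), np.float64(286.0)), 565, [148, 272, 28, 27])
1 ((np.float64(401.5), np.float64(285.9)), 495, [390, 272, 23, 27])
2 ((np.float64(607.1), np.float64(286.2)), 538, [594, 272, 28, 27])
red 3 [array([0.6206, 0.1907, 0.114 ]), array([0.0005, 0.001 , 0.0007])]
2 ((np.float64(276.2), np.float64(78.8)), 929, [260, 61, 33, 36])
3 ((np.float64(580.7), np.float64(78.8)), 988, [563, 61, 36, 37])
red 2 [array([ 0.4113, -0.1559,  0.1196]), array([0.0001, 0.0001])]
1 ((np.float64(221.9), np.float64(136.2)), 1165, [203, 117, 39, 39])
2 ((np.float64(451.2), np.float64(136.1)), 1231, [431, 117, 41, 40])
blue 2 [array([0.4626, 0.0075, 0.1009]), array([0.0002, 0.0002])]
```

All the fits agree. Block tops come out at about 0.039, the sides at about 170x80 and 99x99, the cap tops at 0.114 to 0.120 and the wide cap at 0.101. The marker measures 134 mm long with its mid-plane at about 0.006, and the tray sides are about 176x108. Next I'll check IK and yaw choices.

```bash
cat > act.py <<'E'
from h import *
A2=-.022;WIDE=(.464,.008);FAR=(.6225,.191);NEAR=(.413,-.1557)
ONE=(.462,.373);W1=(.4476,-.3053);W2=(.4456,-.3953);MK=(.620,-.2105);TR=(.622,0.)
def pick(xy,z,yaw,op=.085,hi=.25,N=30):
    movep(np.array([*xy,hi]),Rz(yaw));command_gripper(op)
    f=move_l(np.array([*xy,z]),feed=.12,until_force=12)
    command_gripper(0.,N);s=sense();print('pick',f,s['position'].round(4),'gap',round(s['finger_gap'],4),'F',round(s['gripper_force'],1))
    return s['position'][2]
def lift(hi=.25):
    p=sense()['position'];move_l(np.array([p[0],p[1],hi]),feed=.15);s=sense();print('lift gap',round(s['finger_gap'],4),s['wrist_force'].round(1),s['time_s'])
def place(xy,z,yaw,op,hi=.25,over=.003):
    movep(np.array([*xy,hi]),Rz(yaw));move_l(np.array([*xy,z+.02]),feed=.12)
    f=move_l(np.array([*xy,z-over]),feed=.03,until_force=4);s=sense();print('place',f,s['position'].round(4),'want z',round(z,4),s['wrist_force'].round(1))
    command_gripper(op);p=s['position'];move_l(np.array([p[0],p[1],hi]),feed=.15);print(sense()['time_s'])
E
python3 - <<'E'
from act import *
for n,xy,zs,y in[('wide',WIDE,(.064,.25),0),('one',ONE,(.06,.25),0),('far',FAR,(.08,.25),A2),('near',NEAR,(.08,.25),A2),('W1',W1,(.08,.25),A2),('W2',W2,(.08,.25),A2),('mk',MK,(.025,.25),-.044),('tr',TR,(.03,.25),.16)]:
  for q in((0,) if n in('wide','one') else (np.pi/2,-np.pi/2)):
    for z in zs:
        j=inverse_kinematics(np.array([*xy,z]),Rz(y+q));print(n,round(q,1),z,None if j is None else np.round(j,2))
E
```

```text
wide 0 0.064 [-0.26  0.42  0.19  2.2  -0.15  0.54  1.61]
wide 0 0.25 [-0.3   0.13  0.21  2.03 -0.03  0.99  1.5 ]
one 0 0.06 [-0.71  0.57 -0.05  1.89  0.05  0.68  0.78]
one 0 0.25 [-0.64  0.35 -0.15  1.74  0.06  1.06  0.77]
far 1.6 0.08 [-0.23  0.62 -0.18  1.73  0.15  0.8   2.63]
far 1.6 0.25 [-0.06  0.47 -0.43  1.58  0.21  1.13  2.58]
far -1.6 0.08 [-0.66  0.65  0.43  1.76 -0.35  0.81 -0.09]
far -1.6 0.25 [-0.65  0.45  0.4   1.62 -0.19  1.11 -0.22]
near 1.6 0.08 [ 1.17  0.67 -1.18  2.18  0.85  0.87  2.57]
near 1.6 0.25 [-0.84  0.16  1.25  2.11 -0.18  0.99 -2.66]
near -1.6 0.08 [-0.17  0.39  0.53  2.25 -0.37  0.58  0.62]
near -1.6 0.25 [-0.25  0.08  0.56  2.09 -0.05  0.98  0.31]
W1 1.6 0.08 [-0.24  0.77  1.11  2.05 -0.9   0.92 -1.79]
W1 1.6 0.25 [-0.32  0.43  1.12  1.9  -0.44  1.09 -2.19]
W1 -1.6 0.08 [ 0.08  0.54  0.58  2.03 -0.45  0.7   0.92]
W1 -1.6 0.25 [-0.03  0.29  0.68  1.89 -0.21  1.03  0.72]
W2 1.6 0.08 [-0.07  0.85  1.11  1.92 -0.92  1.   -1.69]
W2 1.6 0.25 [-0.11  0.55  1.12  1.78 -0.54  1.16 -1.99]
W2 -1.6 0.08 [ 0.22  0.61  0.6   1.9  -0.49  0.77  1.07]
W2 -1.6 0.25 [ 0.13  0.4   0.7   1.77 -0.29  1.08  0.91]
mk 1.6 0.025 [ 0.9   0.95 -1.    1.71  0.93  1.03  2.66]
mk 1.6 0.25 [-0.43  0.67  1.11  1.64 -0.63  1.24 -2.38]
mk -1.6 0.025 [-0.1   0.76  0.53  1.78 -0.53  0.75  0.66]
mk -1.6 0.25 [-0.18  0.49  0.64  1.62 -0.32  1.13  0.5 ]
tr 1.6 0.03 [ 0.49  0.81 -0.81  1.8   0.76  0.87  2.62]
tr 1.6 0.25 [-0.8   0.6   1.11  1.72 -0.58  1.2  -2.52]
tr -1.6 0.03 [-0.39  0.69  0.45  1.85 -0.44  0.7   0.48]
tr -1.6 0.25 [-0.43  0.41  0.49  1.7  -0.22  1.09  0.29]
```

Yaw −π/2 works everywhere. I'll start with the wide bottle.

Run:
```python
from act import *
z=pick(WIDE,.064,0);lift()
shot('wrist','hold1');cv2.imwrite('pics/hold1c.png',load('hold1')['p'][120:,100:540,::-1])
print(sense()['finger_gap'],z)
```

```text
pick False [0.4646 0.007  0.0647] gap 0.0469 F 24.5
lift gap 0.0471 [ 0.3 -0.2 -1.6] 11.0
0.04676896597660855 0.06469199220228306
```

View pics/hold1c.png

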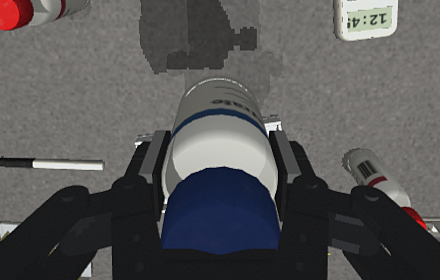

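The wide bottle is held upright and centred between the pads (crop (220,150), gap 47 mm). I'll place it, then do the far slim bottle.

Run:
```python
from act import *
place(ONE,.0707,0,.07)
y=A2-np.pi/2
z=pick(FAR,.080,y);lift()
assert sense()['finger_gap']>.03
shot('wrist','hold2')
place(W2,z+.006,y,.06)
shot('top','t2');shot('wrist','w5')
cv2.imwrite('pics/h2.png',np.vstack([np.hstack([load('hold2')['p'][120:,100:500],load('w5')['p'][120:,100:500]]),np.hstack([load('t2')['p'][100:300,120:520],load('w5')['p'][:200,100:500]])])[:,:,::-1])
```

```text
place True [0.4619 0.3726 0.0706] want z 0.0707 [ 0.1 -1.4  5.4]
16.2333
pick False [0.6226 0.1912 0.0804] gap 0.0367 F 30.2
lift gap 0.0365 [-0.2 -1.  -1. ] 20.875
place True [ 0.4453 -0.3951  0.0863] want z 0.0864 [-0.5 -0.3  5.6]
26.7
```

View pics/h2.png

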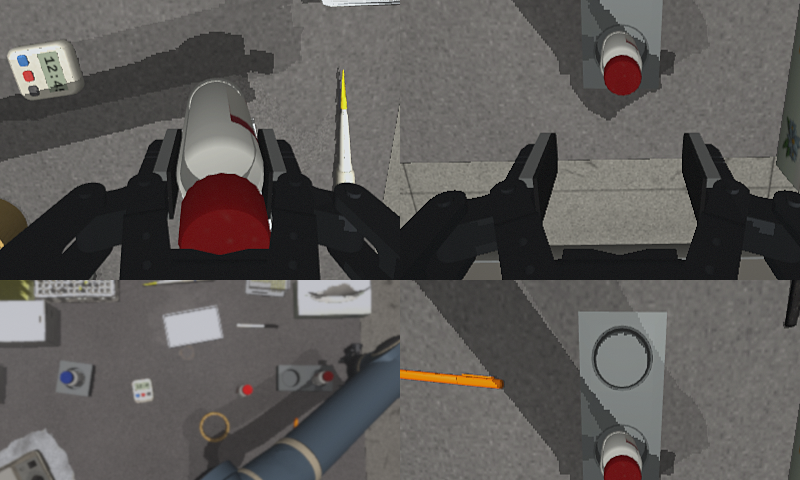

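Both placements stopped at exactly the expected well-bottom height. The pictures show the slim bottle upright in the end well (crop (622,60)) and the wide one in its block (crop (70,377)). Next is the second slim bottle, then the marker grasp.

Run:
```python
from act import *
y=A2-np.pi/2
z=pick(NEAR,.081,y);lift()
assert sense()['finger_gap']>.03
place(W1,z+.006,y,.06)
z=pick(MK,.029,-.044-np.pi/2,op=.035)
print(z);lift(.2);shot('wrist','hold3')
cv2.imwrite('pics/h3.png',load('hold3')['p'][:,:,::-1])
```

```text
pick False [ 0.413  -0.1558  0.0814] gap 0.0367 F 28.4
lift gap 0.037 [-0.4  0.5 -1.3] 31.475
place True [ 0.4475 -0.3054  0.0874] want z 0.0874 [0.  0.7 5.1]
35.7
pick False [ 0.6203 -0.2106  0.0295] gap 0.0089 F 32.0
0.029474828243322673
lift gap 0.0087 [-0.4 -0.1 -1.3] 40.5
```

View pics/h3.png

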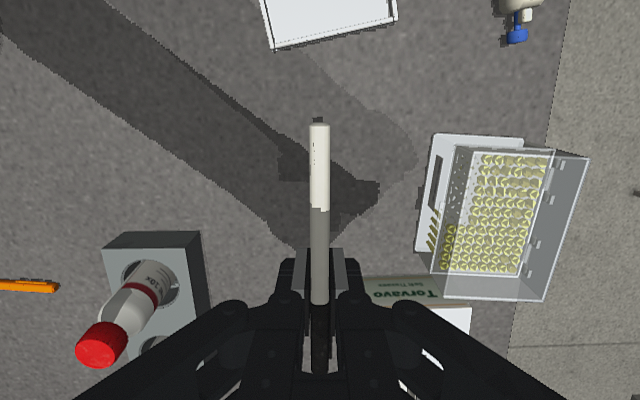

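The marker is held along its length between the pads (white end at (318,125)), and the slim bottle stands in the second well at (145,290). I'll place the marker in the tray and look at everything.

Run:
```python
from act import *
place(TR,.0335,.16-np.pi/2,.03,hi=.2)
shot('wrist','w6a')
movep(np.array([.5,.05,.30]),Rz(0));sleep(.3);shot('wrist','w6')
movep(np.array([.5,-.3,.30]),Rz(0));sleep(.3);shot('wrist','w7');movep(np.array([.5,.36,.30]),Rz(0));sleep(.3);shot('wrist','w8');shot('scene','s2')
print(sense()['time_s'])
im=[cv2.resize(load(t)['p'][:,:,::-1],(400,250)) for t in('w6','w7','w8','s2')]
cv2.imwrite('pics/fin.png',np.vstack([np.hstack(im[:2]),np.hstack(im[2:])]))
```

```text
place True [6.217e-01 1.000e-04 3.350e-02] want z 0.0335 [-0.4  1.4  5.6]
45.0167
50.75
```

View pics/fin.png

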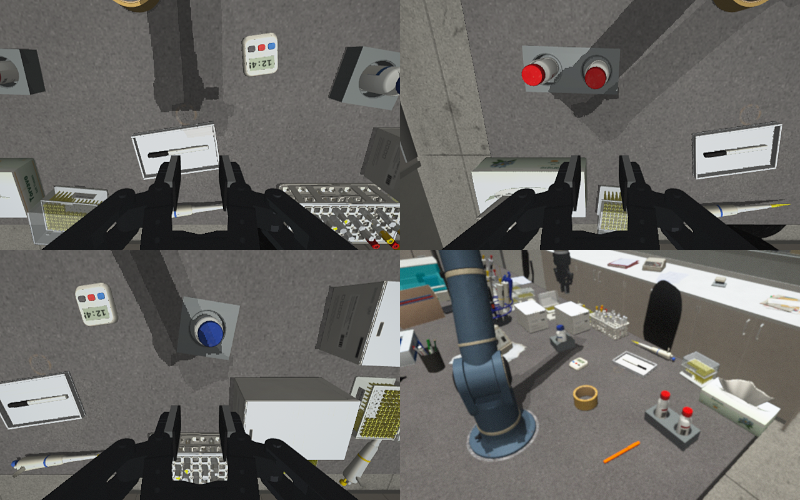

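The final views show all three bottles upright and centred in their wells: red caps at (535,75) and (597,77), blue at (208,333). The marker lies flat in the middle of the tray at (175,153), the timer hasn't moved, and the robot is clear of everything.

```bash
python3 -c "
from rig import *
print(finish_job())"
```

```text
the job is handed in; nothing more can be done
None
```

I handed the job in at about 51 s: all three bottles are upright on their well bottoms, the marker lies in the tray and the timer is where it was. The final pictures agree, but `finish_job()` gave no verdict.

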